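# Vent and open the pressure cap, then blank the neck

## Task

Open the steel pressure vessel safely: turn its dark steel cap anticlockwise to the first stop without pressing it, pause there a moment to vent, then press the cap down, turn it on past the stop until it is free, lift it off and stand it upright in the aluminium tray. Then close the vessel's open neck with the one grey cover that fits it, plug fully down in the neck and flange flat on the rim, and let go. Leave the other two covers, the glass bottle, the cup and the clamp where they are.

Things in the scene. Friction and masses are not known exactly. Their poses are not given: they have to be found in the camera images.
- vessel: Steel pressure vessel fixed to the bench: body 130 mm wide, upright neck 64 mm wide, rim 160 mm above the bench. Origin: centre of its underside, z up; the outlet at its foot points to +x. Long ribs on the neck at +x and -x mark the cap's locked line (the grip bar starts 0 to 0.2 rad anticlockwise of it); short ribs 1.36 rad anticlockwise of these mark where the cap is free.
- neck (a point): Centre of the neck's mouth, level with the rim; axes as the vessel's. Ledges 6 mm thick, flush with the rim, leave a round bore 38 mm wide, into which the right cover's plug fits, and two side gaps for the cap's lugs. A sprung brass seat lies 18 mm below the rim when the cap is off.
- cap: Loose dark steel pressure cap (0.4 kg) in the neck. Origin: centre of its underside, z up, x along its grip bar. From below: round plug 35 mm wide, z = 0 to 29.5 mm; disc 56 mm wide, z = 29.5 to 37.5 mm; grip bar 44 mm (x) by 12 mm (y), z = 37.5 to 61.5 mm. At the start its origin is 139 mm above the bench and its disc 8.5 mm above the rim. Set down, it stands on its plug.
- cap_grip (a point): Centre of the grip bar, to be pinched across y from above; on the cap's axis, 49.5 mm above the cap's origin; x along the bar. A spring below holds the cap up; to press it 7.3 mm down takes about 10 N; pressed 8.5 mm, its disc meets the rim. Apart from this it turns easily.
- tray: Open aluminium tray, 150 (x) by 130 (y) by 18 mm tall, walls 4 mm, fixed. Origin: centre of its underside, z up.
- tray_in (a point): Centre of the tray's inner floor, 4 mm above the bench; axes as the tray's.
- cover_small: Small blanking cover, grey plastic, loose, standing on its plug. Origin: centre of the plug's underside, z up; round plug 12 mm tall, flange from z = 12 to 18 mm, round knob 24 mm wide from z = 18 to 42 mm. Plug 25 mm, flange 42 mm in diameter: too small for the neck.
- cover_mid: Middle blanking cover, grey plastic, loose, standing on its plug. Origin: centre of the plug's underside, z up; round plug 12 mm tall, flange from z = 12 to 18 mm, round knob 24 mm wide from z = 18 to 42 mm. Plug 35 mm, flange 56 mm in diameter (as wide as the cap's disc): the one that fits the 38 mm bore.
- cover_large: Large blanking cover, grey plastic, loose, standing on its plug. Origin: centre of the plug's underside, z up; round plug 12 mm tall, flange from z = 12 to 18 mm, round knob 24 mm wide from z = 18 to 42 mm. Plug 45 mm, flange 70 mm in diameter: too large for the neck.
- glass_bottle: Clear glass bottle with a neck, 120 mm in diameter, 220 mm tall, standing loose. Origin: centre of its underside. Bystander.
- cup: White ceramic cup, 72 mm in diameter, 75 mm tall, standing loose. Origin: centre of its underside. Bystander.
- clamp: Laboratory clamp lying on the bench, about 140 mm long, 26 mm wide, 24 mm tall: blue boss, steel rod, black jaw. Origin: on the bench under the rod's end in the boss, x along the rod towards the jaw. Bystander.
- cap_lugs (a point): Midway between the cap's two lugs (along x, 53 mm over both, 8 mm wide, 7 mm tall), 11.5 mm above its origin. Turned anticlockwise (seen from above) they meet the first stop 0.52 rad from the vessel's x line. Pressed over 6 mm down (7.3 is good) they pass below it and must stay pressed to 1.15 rad. From 1.2 rad to the end stop at 1.48 rad the cap rises 3 mm and lifts straight off.
Not all that is in view belongs to the job. What is shaped like the cap but purple or red is not meant.

How it is judged:
By the outcome, as a careful person would: the job done as asked, in the order asked, and still so for the second after the job is handed in, with the robot touching nothing.
It also fails if it takes over 61 s, if anything falls off the work surface, if the arm or the gripper's body presses on something with over 40 N, if the wrist force passes 120 N, or if a joint passes its speed limit or range.

## Robot

A 7-joint arm with a two-finger parallel gripper is mounted at the origin on the work surface. World frame = base frame: x ahead of the robot, y to its left, z up, the work surface at z = 0. Lengths are in mm, angles in rad, forces in N, time in s.
With the tool pointing down it reaches from about 350 to 900 mm from the base axis. Payload 7.2 kg.
Tool frame: the origin (TCP) lies on the front face of the gripper's body, between the roots of the fingers; the fingertips stand 80 mm ahead of it and the grasp point (between the pads) lies 61 mm ahead of it; z points along the fingers, y is the direction in which the jaws open and shut (so a half turn about z gives the same grasp; the last joint's range is limited). The gripper opens to 88 mm and grips with 3 to 60 N. Pads are 20 mm wide; open, the fingers measure 115 mm over their backs; the gripper's body (75 mm by 178 mm) begins 61 mm behind the grasp point.
Start: joints at [-1.31, 0.411, -0.013, 1.596, 0.006, 1.134, -0.082], TCP at [201.826, 591.517, 302.653] pointing down, gripper open.
Joint ranges: [-2.95, 2.95], [-0.29, 1.99], [-1.47, 1.44], [0.14, 2.54], [-1.03, 4.17], [0.13, 1.85], [-2.86, 2.86]. Speed limits (rad/s): [2.39, 2.39, 3.01, 3.01, 3.14, 3.14, 3.14].

## Interface

Orientations are given as a unit quaternion [x, y, z, w].
In Python, from cell import ctrl, read_camera gives the robot as it stands.
- The arm moves only by the tool send_rows, never from a script. Its argument "deltas" is one flat list of numbers, 7 for each row, row after row: the turn, a rotation vector about the tool's x, y, z in degrees, then the shift along the tool's x, y, z in mm, then the gripper command: -1 is fully open, 1 is shut, values between are in proportion. In form: [wx, wy, wz, dx, dy, dz, gripper, wx, wy, wz, dx, dy, dz, gripper, ...]. A call has 1 to 12 rows; each row shifts and turns the commanded pose from where the row before left it, along the tool's axes as they then stand; what a row does not reach is not made up. A row lasts 1/12 s, in which the tool goes at most 41.7 mm and 7.16 degrees, less where a joint would pass 70% of its speed; a pose out of reach is approached as far as the arm can. A call is refused whole if a number of a shift passes 41.7 or a number of a turn 7.16, either way. A call with a gripper value outside its range is refused whole. The fingers move at their own pace and stop on an object; "grip_force" is the grip in N (left out, the last holds). Time passes only in rows, so rows that do not move let the fingers close. It gives the time, the measured TCP pose, the force and the opening at its end, in the units of the state.
- ctrl.get_state(): the state, without advancing time (a new reading comes with each control period).
- read_camera(name): name is "scene" or "top" or "wrist"; returns a dict with "pixels" (384x512x3 uint8, red, green, blue), "z_map" (384x512 float32, mm along the optical axis (not along the pixel's ray), 0 where there is no reading), "intrinsics" (3x3 intrinsics, pixels), "dist" ([k1, k2, p1, p2, k3] as OpenCV has them; the pictures are not rectified), "rvec" (rotation vector, rad) and "tvec" (3), from world to camera coordinates, as OpenCV has them. Camera axes: x right, y down, z forward; pixel columns grow to the right and rows downward; lengths in mm; the calibration is good to about 2 mm. A picture is of the moment at which its call begins.
- ctrl.sign_off(): hands the job in, once; it reports no verdict.
The state is a dict: "time_s": time; "joints": joint angles; "qvel": joint speeds; "joint_torque": joint torques, N m; "tcp_pos": TCP position; "tool_rot": TCP orientation; "ft_force": force on the tool from outside, world axes, zero at the start; "torque": the same for the moment, N m; "gripper_width": opening from 0.0 (shut) to 1.0 (fully open).
Only numpy, scipy, OpenCV 4.12 (cv2) and the standard library are available. Lean on these libraries where they do the work, as an engineer would, in place of code of your own. Each camera call takes 0.05 s, during which the arm holds its last target.

## Working session

There is one attempt and no reset: what is moved stays moved. The work goes in short steps, Python scripts to look and compute and a tool call to move; the robot and the scene stay as the last step left them, time stands still between calls to the robot, and variables do not carry over. Pictures are saved under pics/ and viewed, and the job is handed in when it is done.

Besides the shell and the picture viewer there is one more tool, called after ">>>" as name(argument=value, ...), one argument or row to a line, values as JSON. send_rows: Moves the arm, as the interface text tells. Its arguments: {"type":"object","properties":{"deltas":{"type":"array"},"grip_force":{"type":"number"}},"required":["deltas"]}

```bash
ls; mkdir -p pics
cat > h.py <<'E'
import numpy as np, cv2
from cell import ctrl, read_camera
from scipy.spatial.transform import Rotation as R
def snap(name,fn):
    c=read_camera(name); cv2.imwrite('pics/'+fn+'.png',c['pixels'][:,:,::-1])
    np.savez('pics/'+fn+'.npz',**c); return c
def load(fn): return dict(np.load('pics/'+fn+'.npz'))
def ray(c,u,v):
    p=cv2.undistortPoints(np.array([[[u,v]]],float),c['intrinsics'],c['dist'])[0,0]
    M=R.from_rotvec(c['rvec'].ravel()).as_matrix(); return M.T@np.array([p[0],p[1],1]), -M.T@c['tvec'].ravel()
def atz(c,u,v,z):
    d,o=ray(c,u,v); return o+d*(z-o[2])/d[2]
def dep(c,u,v):
    d,o=ray(c,u,v); return o+d*c['z_map'][int(round(v)),int(round(u))]
def proj(c,P): return cv2.projectPoints(np.array(P,float).reshape(-1,3),c['rvec'],c['tvec'],c['intrinsics'],c['dist'])[0][:,0]
def cloud(c):
    h,w=c['z_map'].shape; vv,uu=np.mgrid[:h,:w]
    p=cv2.undistortPoints(np.stack([uu.ravel(),vv.ravel()],1).astype(float)[:,None],c['intrinsics'],c['dist'])[:,0]
    z=c['z_map'].ravel(); X=np.c_[p*z[:,None],z]
    M=R.from_rotvec(c['rvec'].ravel()).as_matrix(); return ((X-c['tvec'].ravel())@M).reshape(h,w,3)
def crop(fn,u0,v0,u1,v1,k,out):
    im=cv2.imread('pics/'+fn+'.png')[v0:v1,u0:u1]; cv2.imwrite('pics/'+out+'.png',cv2.resize(im,None,fx=k,fy=k,interpolation=cv2.INTER_CUBIC))
E
python3 - <<'E'
from h import *
print(ctrl.get_state())
for n in ['scene','top','wrist']: snap(n,n+'0')
E
```

```text
pics
{'time_s': 0.0, 'joints': array([-1.31019707,  0.41188235, -0.01270526,  1.59702742,  0.00561048,
        1.13431232, -0.08221486]), 'qvel': array([-2.11602855e-03, -2.24014230e-04,  7.70040285e-05, -5.12458023e-04,
       -1.88668961e-04,  6.96382396e-05,  5.48664094e-04]), 'joint_torque': array([ 1.24604617e-04, -5.87952232e+01,  6.41517229e-01, -2.91066653e+01,
       -5.39308903e-02,  1.86111202e-02,  1.57565005e-04]), 'tcp_pos': array([201.73275933, 591.1500092 , 301.82676594]), 'tool_rot': array([ 1.63656120e-01,  9.86517126e-01, -7.93963861e-04, -6.81907634e-05]), 'ft_force': array([ 0.2763567 ,  0.64005623, -0.42285869]), 'torque': array([ 0.01098672, -0.02709596, -0.03442145]), 'gripper_width': 0.999039200347643}
```

View pics/scene0.png

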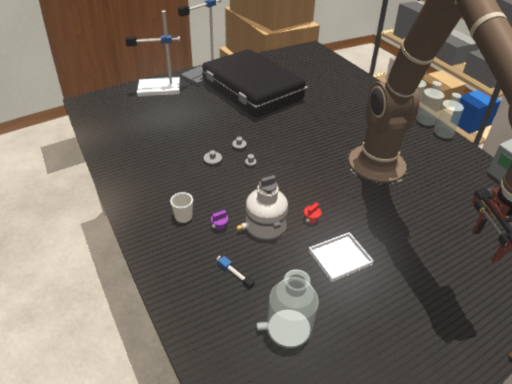

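View pics/top0.png

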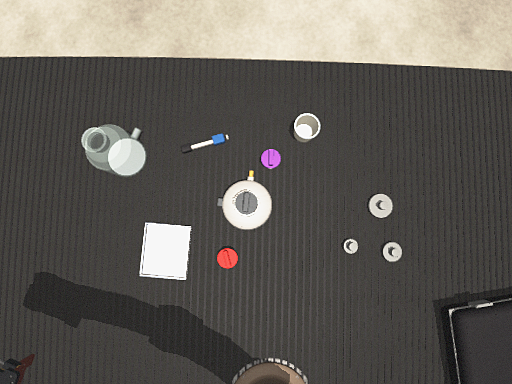

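View pics/wrist0.png

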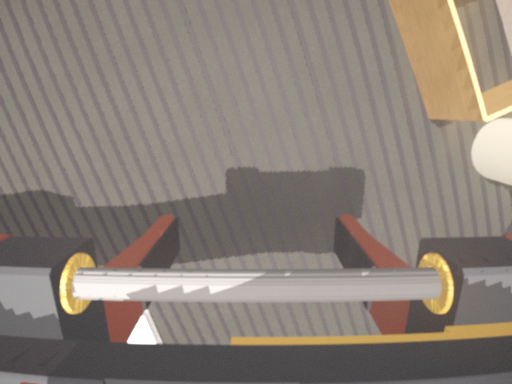

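Run:
```python
from h import *
crop('top0',200,155,295,240,8,'c1'); crop('scene0',225,165,305,245,8,'c2'); crop('top0',330,180,420,270,7,'c3')
c=load('top0'); P=cloud(c)
for n,(u,v) in dict(tray=(166,251),cap=(246,203),big=(381,205),mid=(392,252),small=(351,246),bench=(300,300),purple=(271,158),red=(228,258),cup=(307,127)).items(): print(n,P[v,u].round(1))
print(c['intrinsics'],c['tvec'])
```

```text
tray [414.4 303.8   4.6]
cap [546.   74.4 202.2]
big [ 557.4 -302.    40.5]
mid [ 426.7 -331.6   42.8]
small [ 441.6 -216.    41.2]
bench [284.1 -81.1   1.7]
purple [679.1  12.   63.1]
red [404.4 122.5  58.5]
cup [786.  -95.9   4.4]
[[348.92824504   0.         259.89511395]
 [  0.         348.92824504 188.63557506]
 [  0.           0.           1.        ]] [ 26.85057768 597.71906707 958.29185712]
```

View pics/c1.png

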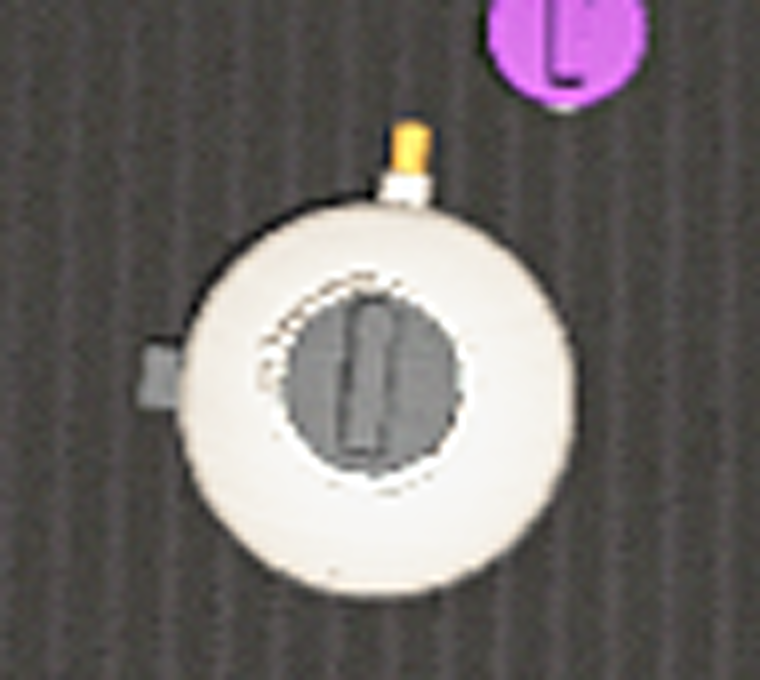

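View pics/c2.png

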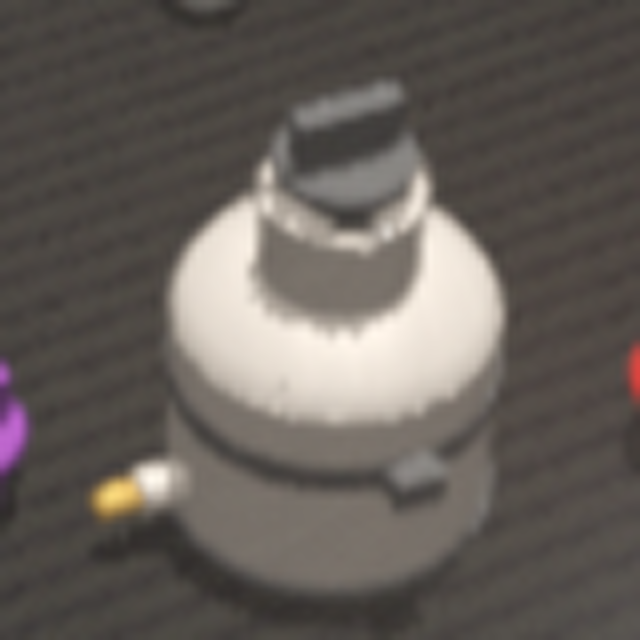

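View pics/c3.png

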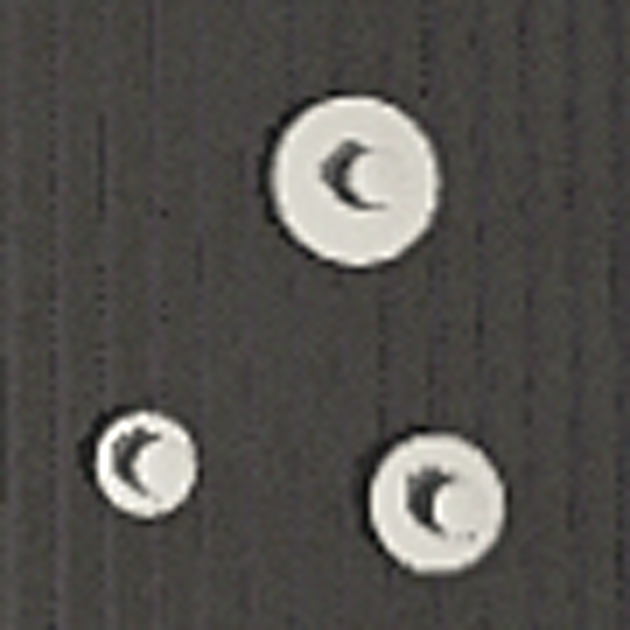

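Run:
```python
from h import *
c=load('top0');P=cloud(c)
a,b=atz(c,246.8,192.9,200.5),atz(c,245.0,211.5,200.5); print(a,b,np.linalg.norm(a-b),(a+b)/2,np.arctan2(*(a-b)[[1,0]]))
for n in ['top0','scene0']:
    c=load(n);P=cloud(c)
    near=np.hypot(P[...,0]-546,P[...,1]-74)<40
    for lo,hi in [(196,206),(170,182)]:
        Q=P[near&(P[...,2]>lo)&(P[...,2]<hi)]
        if len(Q)<5: continue
        r=cv2.minAreaRect(Q[:,:2].astype(np.float32)); print(n,lo,len(Q),Q.mean(0).round(1),r)
    for nm,(x,y,h) in dict(big=(557,-302,0),mid=(427,-332,0),small=(441,-216,0)).items():
        near=np.hypot(P[...,0]-x,P[...,1]-y)<50
        for lo,hi in [(10,24),(36,50)]:
            Q=P[near&(P[...,2]>lo)&(P[...,2]<hi)]
            if len(Q): print(n,nm,lo,len(Q),Q.mean(0).round(1),cv2.minEnclosingCircle(Q[:,:2].astype(np.float32)))
# outlet
c=load('top0')
for uv in [(251.3,171),(251,180),(219.5,202)]: print(atz(c,*uv,25 if uv[0]>240 else 80))
```

```text
[569.63022393  73.14984965 200.5       ] [526.29243404  76.24177698 200.5       ] 43.447946413715954 [547.96132899  74.69581332 200.5       ] -0.07122414967870791
top0 196 96 [548.7  76.  200.1] ((548.41845703125, 76.0248031616211), (11.906699180603027, 42.6361083984375), 86.2052230834961)
top0 170 323 [548.3  75.8 176.2] ((548.7269897460938, 76.1595458984375), (54.34868621826172, 54.370819091796875), 46.830726623535156)
top0 big 10 379 [ 557.4 -306.6   17.8] ((557.882568359375, -308.1807556152344), 34.61500549316406)
top0 big 36 54 [ 557.7 -307.2   41.3] ((557.9338989257812, -307.49591064453125), 11.83987045288086)
top0 mid 10 219 [ 426.4 -338.6   17.8] ((426.91864013671875, -341.5617980957031), 28.741329193115234)
top0 mid 36 62 [ 427.9 -340.9   41.6] ((426.8531188964844, -340.966796875), 12.64216423034668)
top0 small 10 102 [ 441.4 -217.1   17.9] ((441.11444091796875, -220.95606994628906), 21.1833438873291)
top0 small 36 60 [ 440.5 -220.    41.6] ((440.24993896484375, -220.43411254882812), 11.840085983276367)
scene0 196 42 [554.1  75.7 198.6] ((552.3328247070312, 77.17080688476562
[... 237 characters left out ...]
7] ((562.8126220703125, -308.9608154296875), 39.104888916015625)
scene0 big 36 27 [ 562.3 -306.5   40.1] ((562.86474609375, -307.4483947753906), 16.141029357910156)
scene0 mid 10 77 [ 433.5 -334.    16.5] ((429.4918212890625, -339.8375549316406), 29.385774612426758)
scene0 mid 36 19 [ 431.1 -340.2   40.9] ((432.0016784667969, -341.4102783203125), 15.888029098510742)
scene0 small 10 46 [ 448.2 -213.    16.7] ((447.5649108886719, -217.44871520996094), 22.260000228881836)
scene0 small 36 21 [ 446.7 -216.7   41.1] ((447.684326171875, -218.27378845214844), 12.629232406616211)
[647.25520164  65.72207167  25.        ]
[621.39493098  65.95590744  25.        ]
[553.6874674  147.94273888  80.        ]
```

>>> send_rows(
  deltas=[0,0,0,-31,-23.5,-2,-1,0,0,0,-31,-23.5,-2,-1,0,0,0,-31,-23.5,-2,-1,0,0,0,-31,-23.5,-2,-1,0,0,0,-31,-23.5,-2,-1,0,0,0,-31,-23.5,-2,-1,0,0,0,-31,-23.5,-2,-1,0,0,0,-31,-23.5,-2,-1,0,0,0,-31,-23.5,-2,-1,0,0,0,-31,-23.5,-2,-1,0,0,0,-31,-23.5,-2,-1,0,0,0,-31,-23.5,-2,-1],
)

```text
time_s: 1.15
tcp_pos: [463.5, 202.7, 326.8]
tool_rot: [0.164, 0.987, 0.0, 0.0]
ft_force: [0.9, 1.0, -0.1]
gripper_width: 1.002
```

>>> send_rows(
  deltas=[0,0,7,-31,-23.5,-2,-1,0,0,7,-31,-20,-2,-1,0,0,7,0,0,0,-1,0,0,7,0,0,0,-1,0,0,7,0,0,0,-1,0,0,7,0,0,0,-1,0,0,7,0,0,0,-1,0,0,7,0,0,0,-1,0,0,7,0,0,0,-1,0,0,7,0,0,0,-1,0,0,7,0,0,0,-1,0,0,7,0,0,0,-1],
)

```text
time_s: 2.15
tcp_pos: [503.6, 140.7, 330.5]
tool_rot: [0.784, 0.621, -0.0, -0.0]
ft_force: [0.4, 1.0, 0.2]
gripper_width: 1.001
```

>>> send_rows(
  deltas=[0,0,7,0,0,0,-1,0,0,7,0,0,0,-1,0,0,7,0,0,0,-1,0,0,7,0,0,0,-1,0,0,7,0,0,0,-1,0,0,7,0,0,0,-1,0,0,7,0,0,0,-1,0,0,7,0,0,0,-1,0,0,7,0,0,0,-1,0,0,7,0,0,0,-1,0,0,7,0,0,0,-1,0,0,4,0,0,0,-1],
)

```text
time_s: 3.15
tcp_pos: [503.6, 140.8, 330.5]
tool_rot: [0.999, -0.037, -0.0, 0.0]
ft_force: [-0.1, -0.0, 0.7]
gripper_width: 1.003
```

```bash
cat >> h.py <<'E'
def st():
    s=ctrl.get_state(); M=R.from_quat(s['tool_rot']).as_matrix()
    print('t',round(s['time_s'],2),'tcp',s['tcp_pos'].round(1),'yang(rad)',round(float(np.arctan2(M[1,1],M[0,1])),4),'z',M[:,2].round(4),'F',s['ft_force'].round(1),'T',s['torque'].round(2),'w',round(float(s['gripper_width']),3),'q',s['joints'].round(2)); return s,M
def to(target,yang=None):
    s,M=st(); d=M.T@(np.array(target)-s['tcp_pos']); print('tool delta mm',d.round(1))
    if yang is not None:
        a=np.arctan2(M[1,1],M[0,1]); print('turn z deg',np.degrees(-((yang-a+np.pi)%(2*np.pi)-np.pi)).round(2))
E
python3 - <<'E'
from h import *
c=snap('wrist','w1'); to([548.5,76,330],-1.64)
Mi=-R.from_rotvec(c['rvec'].ravel()).as_matrix().T@c['tvec'].ravel(); print(Mi)
E
```

```text
t 3.2 tcp [503.6 140.8 330.4] yang(rad) -1.6467 z [-4.e-04 -2.e-04 -1.e+00] F [ 0.2 -0.6 -0.2] T [ 0.02  0.13 -0.01] w 1.0 q [-0.95  0.24  0.71  1.84 -0.17  1.12 -1.83]
tool delta mm [49.7 61.2  0.4]
turn z deg -0.39
[568.6860633  136.65398534 412.1850556 ]
```

View pics/w1.png

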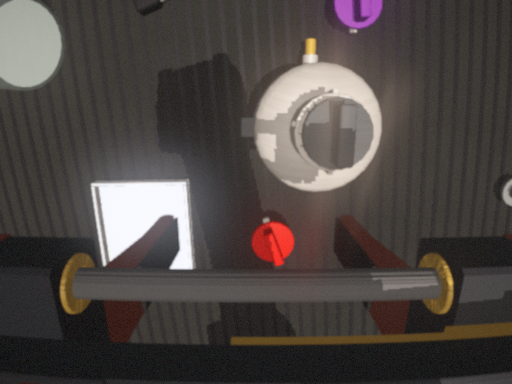

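Run:
```python
from h import *
crop('w1',250,30,390,195,5,'c4')
c=load('w1');P=cloud(c)
near=np.hypot(P[...,0]-548,P[...,1]-75)<40
for lo,hi in [(196,206),(170,182)]:
    Q=P[near&(P[...,2]>lo)&(P[...,2]<hi)]
    print(lo,len(Q),Q.mean(0).round(1),cv2.minAreaRect(Q[:,:2].astype(np.float32)),cv2.minEnclosingCircle(Q[:,:2].astype(np.float32)))
```

```text
196 1148 [549.3  76.5 199.8] ((548.9134521484375, 76.02267456054688), (12.381573677062988, 43.30574035644531), 85.62120819091797) ((548.775634765625, 76.02325439453125), 22.102664947509766)
170 2676 [550.5  79.3 176.2] ((548.9234619140625, 75.853271484375), (54.78438949584961, 54.596466064453125), 85.71310424804688) ((548.886474609375, 75.9259262084961), 28.086885452270508)
```

View pics/c4.png

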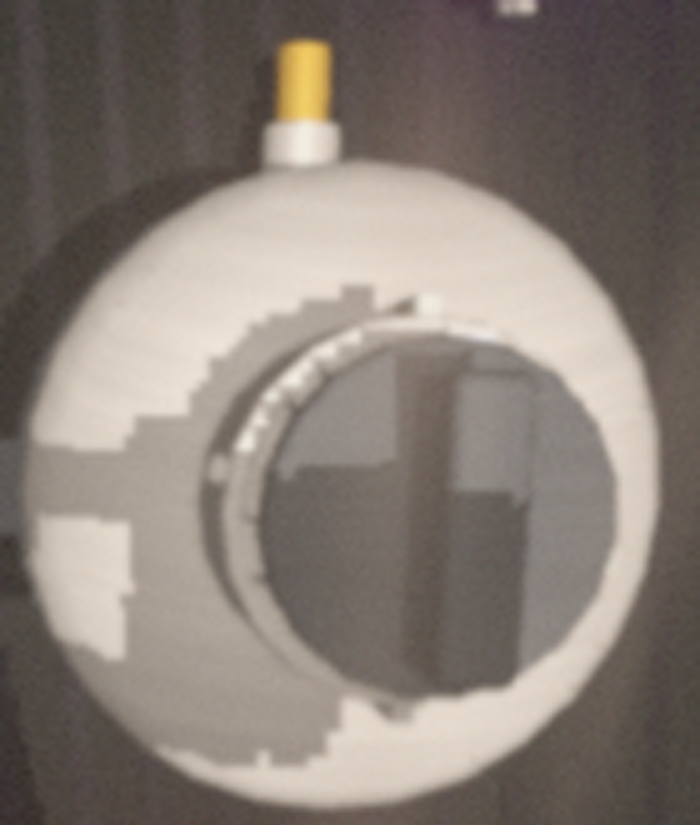

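Run:
```python
from h import *
c=load('w1');P=cloud(c)
A,B,S=[(250+u/5,30+v/5) for u,v in [(430,303),(402,708),(218,468)]]
print(dep(c,*A),dep(c,*B),dep(c,*S))
for z in (150,155,158):
    a,b,s=atz(c,*A,z),atz(c,*B,z),atz(c,*S,z); d=a-b; print(z,a,b,np.linalg.norm(d),np.arctan2(d[1],d[0]),np.arctan2(s[1]-75.9,s[0]-548.9))
o=atz(c,250+303/5,30+50/5,22); print(o,np.arctan2(o[1]-75.9,o[0]-548.9))
to([549,76,330],-1.648)
```

```text
[581.74685309  72.44291585 158.69188674] [516.55696267  78.29492907 158.62437509] [558.1746079  107.41705805 158.94249429]
150 [582.19468727  70.24121808 150.        ] [514.78389235  76.30995888 150.        ] 67.68341663541405 -0.08978420910910492 1.2866372691660128
155 [581.93707107  71.50774273 155.        ] [515.81183368  77.46074961 155.        ] 66.39266006499558 -0.08978420910910513 1.285482454566893
158 [581.78250134  72.26765753 158.        ] [516.42859848  78.15122405 158.        ] 65.61820612274448 -0.08978420910910503 1.2848103012130285
[649.07105264  66.53805027  22.        ] -0.09318893535755798
t 3.2 tcp [503.6 140.8 330.4] yang(rad) -1.6467 z [-4.e-04 -2.e-04 -1.e+00] F [ 0.2 -0.6 -0.2] T [ 0.02  0.13 -0.01] w 1.0 q [-0.95  0.24  0.71  1.84 -0.17  1.12 -1.83]
tool delta mm [50.2 61.1  0.4]
turn z deg 0.07
```

>>> send_rows(
  deltas=[0,0,0,25,30.5,0,-1,0,0,0,25,30.5,0,-1,0,0,0,0,0,15,-1,0,0,0,0,0,15,-1,0,0,0,0,0,0,-1],
)

```text
time_s: 3.62
tcp_pos: [548.5, 75.9, 298.1]
tool_rot: [0.999, -0.033, -0.002, 0.001]
ft_force: [-1.0, 0.1, -0.1]
gripper_width: 1.0
```

Run:
```python
from h import *
to([548.9,76,259],-1.648)
```

```text
t 3.62 tcp [548.5  75.9 298.1] yang(rad) -1.6372 z [-0.0039 -0.0013 -1.    ] F [-1.   0.1 -0.1] T [0.03 0.15 0.05] w 1.0 q [-0.78  0.35  0.72  1.81 -0.25  1.08 -1.61]
tool delta mm [ 0.5 -0.2 39.1]
turn z deg 0.62
```

>>> send_rows(
  deltas=[0,0,0,0.3,0,15,-1,0,0,0,0,0,15,-1,0,0,0,0,0,9,-1,0,0,0,0,0,0,-1,0,0,0,0,0,0,-1],
)

```text
time_s: 4.03
tcp_pos: [549.8, 76.8, 261.9]
tool_rot: [0.999, -0.033, -0.0, 0.0]
ft_force: [-0.1, 0.2, -0.5]
gripper_width: 0.998
```

Run:
```python
from h import *
to([548.9,76,259],-1.648)
```

```text
t 4.03 tcp [549.8  76.8 261.9] yang(rad) -1.6368 z [-5.e-04 -2.e-04 -1.e+00] F [-0.1  0.2 -0.5] T [-0.04  0.17 -0.01] w 0.998 q [-0.76  0.39  0.7   1.85 -0.29  1.01 -1.58]
tool delta mm [-0.9  0.8  2.9]
turn z deg 0.64
```

>>> send_rows(
  deltas=[0,0,0.6,-0.9,0.8,2.5,-1,0,0,0,0,0,0,1,0,0,0,0,0,0,1,0,0,0,0,0,0,1,0,0,0,0,0,0,1,0,0,0,0,0,0,1,0,0,0,0,0,0,1,0,0,0,0,0,0,1],
  grip_force=30,
)

```text
time_s: 4.7
tcp_pos: [548.9, 75.8, 259.2]
tool_rot: [0.999, -0.039, 0.0, -0.0]
ft_force: [0.2, 0.5, -0.1]
gripper_width: 0.511
```

Run:
```python
from h import *
to([548.9,76,259],-1.648)
```

```text
t 4.7 tcp [548.9  75.8 259.2] yang(rad) -1.6482 z [ 0.e+00  1.e-04 -1.e+00] F [ 0.2  0.5 -0.1] T [-0.05  0.14 -0.02] w 0.511 q [-0.76  0.39  0.7   1.86 -0.3   1.   -1.58]
tool delta mm [-0.1 -0.2  0.2]
turn z deg -0.01
```

>>> send_rows(
  deltas=[0,0,0,0,0,0,1,0,0,0,0,0,0,1,0,0,0,0,0,0,1,0,0,0,0,0,0,1,0,0,0,0,0,0,1,0,0,0,0,0,0,1,0,0,0,0,0,0,1],
)

```text
time_s: 5.28
tcp_pos: [548.9, 75.5, 259.2]
tool_rot: [0.999, -0.039, 0.0, 0.0]
ft_force: [-0.1, -0.6, 0.9]
gripper_width: 0.131
```

Run:
```python
from h import *
to([548.9,76,259],-1.648)
```

```text
t 5.28 tcp [548.9  75.5 259.2] yang(rad) -1.6485 z [ 1.e-04 -2.e-04 -1.e+00] F [-0.1 -0.6  0.9] T [-0.27  0.24  0.03] w 0.131 q [-0.76  0.39  0.7   1.86 -0.3   1.   -1.58]
tool delta mm [-0.1 -0.5  0.2]
turn z deg -0.03
```

>>> send_rows(
  deltas=[0,0,-3,0,0,0,1,0,0,-5,0,0,0,1,0,0,-5,0,0,0,1,0,0,-5,0,0,0,1,0,0,-4,0,0,0,1,0,0,-2,0,0,0,1,0,0,-1,0,0,0,1,0,0,0,0,0,0,1],
)

```text
time_s: 5.95
tcp_pos: [549.1, 75.9, 259.2]
tool_rot: [0.984, 0.179, 0.0, -0.0]
ft_force: [1.6, -0.0, -0.8]
gripper_width: 0.134
```

Run:
```python
from h import *
to([548.9,76,259],-1.648)
```

```text
t 5.95 tcp [549.1  75.9 259.2] yang(rad) -1.2118 z [ 4.e-04  4.e-04 -1.e+00] F [ 1.6 -0.  -0.8] T [ 0.14 -0.06 -0.05] w 0.134 q [-0.69  0.37  0.6   1.85 -0.25  0.99 -1.2 ]
tool delta mm [-0.2 -0.1  0.2]
turn z deg 24.99
```

>>> send_rows(
  deltas=[0,0,-1,0,0,0,1,0,0,-1,0,0,0,1,0,0,-1,0,0,0,1,0,0,0,0,0,0,1],
)

```text
time_s: 6.28
tcp_pos: [549.2, 75.6, 259.2]
tool_rot: [0.979, 0.205, 0.0, 0.0]
ft_force: [2.1, -1.5, -0.3]
gripper_width: 0.136
```

Run:
```python
from h import *
to([548.9,76,259],-1.648)
```

```text
t 6.28 tcp [549.2  75.6 259.2] yang(rad) -1.1586 z [ 6.e-04 -2.e-04 -1.e+00] F [ 2.1 -1.5 -0.3] T [-0.02 -0.31 -0.16] w 0.136 q [-0.68  0.37  0.59  1.85 -0.24  0.99 -1.15]
tool delta mm [-0.1 -0.5  0.2]
turn z deg 28.04
```

>>> send_rows(
  deltas=[0,0,-0.7,0,0,0,1,0,0,-0.7,0,0,0,1,0,0,0,0,0,0,1],
)

```text
time_s: 6.53
tcp_pos: [549.2, 75.2, 259.2]
tool_rot: [0.976, 0.216, 0.0, 0.0]
ft_force: [3.4, -1.8, -1.2]
gripper_width: 0.135
```

Run:
```python
from h import *
to([548.9,76,259],-1.648)
```

```text
t 6.53 tcp [549.2  75.2 259.2] yang(rad) -1.1348 z [ 7.e-04 -6.e-04 -1.e+00] F [ 3.4 -1.8 -1.2] T [-0.57 -0.67 -0.19] w 0.135 q [-0.67  0.37  0.58  1.85 -0.24  0.99 -1.13]
tool delta mm [ 0.  -0.8  0.2]
turn z deg 29.41
```

>>> send_rows(
  deltas=[0,0,-1.2,0,0,0,1,0,0,0,0,0,0,1],
)

```text
time_s: 6.7
tcp_pos: [549.3, 75.0, 259.2]
tool_rot: [0.974, 0.227, 0.0, 0.0]
ft_force: [4.9, -3.1, -2.8]
gripper_width: 0.132
```

Run:
```python
from h import *
to([548.9,76,259],-1.648); c=snap('wrist','w2'); crop('w2',150,100,400,260,3,'c5')
```

```text
t 6.7 tcp [549.3  75.  259.2] yang(rad) -1.1138 z [ 8.e-04 -7.e-04 -1.e+00] F [ 4.9 -3.1 -2.8] T [-0.79 -0.78 -0.38] w 0.132 q [-0.67  0.37  0.58  1.85 -0.23  0.99 -1.11]
tool delta mm [ 0.1 -1.   0.2]
turn z deg 30.61
```

View pics/w2.png

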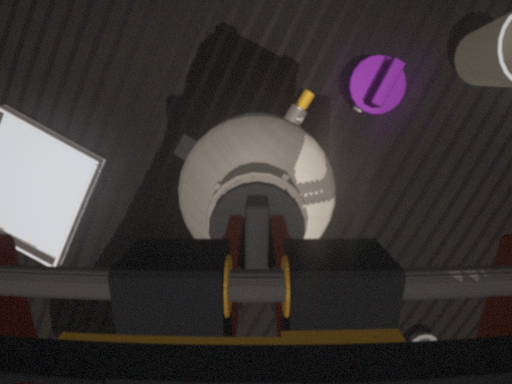

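Torque and side force are building at about 0.53 rad relative to the ribs, so the cap is on the first stop. I'll ease off slightly and hold there to vent.

>>> send_rows(
  deltas=[0,0,0.6,0,0,0,1,0,0,0,0,0,0,1,0,0,0,0,0,0,1,0,0,0,0,0,0,1,0,0,0,0,0,0,1,0,0,0,0,0,0,1,0,0,0,0,0,0,1,0,0,0,0,0,0,1,0,0,0,0,0,0,1,0,0,0,0,0,0,1,0,0,0,0,0,0,1,0,0,0,0,0,0,1],
)

```text
time_s: 7.75
tcp_pos: [549.3, 75.1, 259.2]
tool_rot: [0.975, 0.221, 0.0, 0.0]
ft_force: [3.5, -3.0, -2.3]
gripper_width: 0.135
```

>>> send_rows(
  deltas=[0,0,0,0,0,0,1,0,0,0,0,0,0,1,0,0,0,0,0,0,1,0,0,0,0,0,0,1,0,0,0.9,0,0,0,1,0,0,0,0,0,0,1],
  grip_force=45,
)

```text
time_s: 8.25
tcp_pos: [549.1, 75.2, 259.2]
tool_rot: [0.977, 0.213, 0.0, 0.0]
ft_force: [3.2, -3.0, -2.0]
gripper_width: 0.138
```

Run:
```python
from h import *
to([548.9,76,259],-1.648)
```

```text
t 8.25 tcp [549.1  75.2 259.2] yang(rad) -1.1411 z [ 4.e-04 -7.e-04 -1.e+00] F [ 3.2 -3.  -2. ] T [-0.96 -0.75 -0.01] w 0.138 q [-0.68  0.37  0.58  1.85 -0.24  0.99 -1.13]
tool delta mm [ 0.1 -0.8  0.2]
turn z deg 29.04
```

>>> send_rows(
  deltas=[0,0,0,0,0.7,1.5,1,0,0,0,0,0,2,1,0,0,0,0,0,2,1,0,0,0,0,0,1.8,1,0,0,0,0,0,0,1,0,0,0,0,0,0,1],
)

```text
time_s: 8.75
tcp_pos: [549.3, 75.0, 252.4]
tool_rot: [0.977, 0.214, 0.0, -0.0]
ft_force: [-0.0, -3.6, 8.2]
gripper_width: 0.133
```

Run:
```python
from h import *
to([548.9,76,259],-1.648)
c=snap('scene','s2')
P=cloud(c);near=np.hypot(P[...,0]-549,P[...,1]-75)<32
crop('s2',225,165,305,245,8,'c6')
```

```text
t 8.75 tcp [549.3  75.  252.4] yang(rad) -1.1399 z [ 3.e-04  4.e-04 -1.e+00] F [-0.  -3.6  8.2] T [-0.76  0.17  0.02] w 0.133 q [-0.67  0.38  0.58  1.86 -0.24  0.98 -1.13]
tool delta mm [ 0.  -1.  -6.6]
turn z deg 29.11
```

View pics/c6.png

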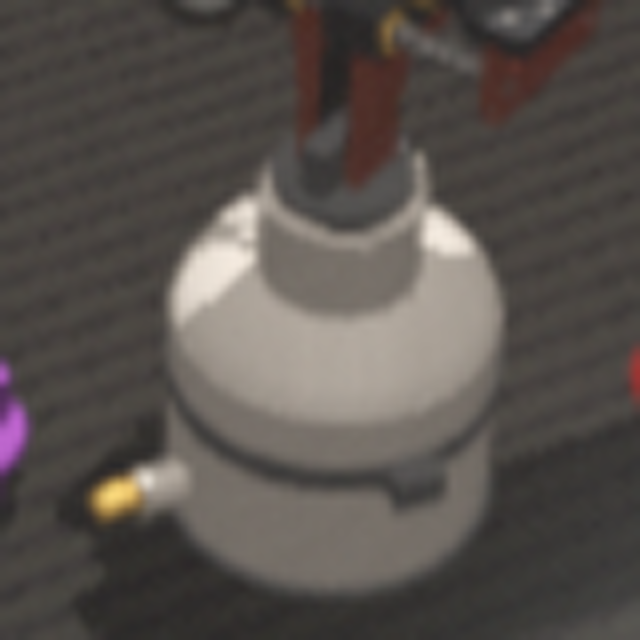

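>>> send_rows(
  deltas=[0,0,0,0,0,0.6,1,0,0,-2,0,0,0,1,0,0,-3,0,0,0,1,0,0,-3,0,0,0,1,0,0,0,0,0,0,1],
)

```text
time_s: 9.22
tcp_pos: [549.4, 75.6, 252.1]
tool_rot: [0.959, 0.283, 0.0, -0.001]
ft_force: [0.4, -1.5, 7.9]
gripper_width: 0.135
```

Run:
```python
from h import *
to([548.9,76,259],-1.648)
```

```text
t 9.22 tcp [549.4  75.6 252.1] yang(rad) -0.9967 z [ 6.0e-04  1.3e-03 -1.0e+00] F [ 0.4 -1.5  7.9] T [-0.39  0.19 -0.01] w 0.135 q [-0.65  0.37  0.54  1.86 -0.23  0.98 -1.  ]
tool delta mm [-0.1 -0.6 -6.9]
turn z deg 37.31
```

>>> send_rows(
  deltas=[0,0,-4,0,0,0.2,1,0,0,-5,0,0,0,1,0,0,-5,0,0,0,1,0,0,-5,0,0,0,1,0,0,-5,0,0,0,1,0,0,-3,0,0,0,1,0,0,-1.5,0,0,0,1,0,0,0,0,0,0,1],
)

```text
time_s: 9.88
tcp_pos: [549.2, 75.7, 251.8]
tool_rot: [0.86, 0.51, 0.0, -0.001]
ft_force: [0.2, -1.6, 8.5]
gripper_width: 0.136
```

Run:
```python
from h import *
to([548.9,76,259],-1.648)
```

```text
t 9.88 tcp [549.2  75.7 251.8] yang(rad) -0.5007 z [ 2.0e-04  1.4e-03 -1.0e+00] F [ 0.2 -1.6  8.5] T [-0.38  0.26 -0.06] w 0.136 q [-0.56  0.36  0.43  1.85 -0.18  0.97 -0.55]
tool delta mm [ 0.2 -0.4 -7.2]
turn z deg 65.73
```

>>> send_rows(
  deltas=[0,0,-3,0,0,0,1,0,0,-3,0,0,0,1,0,0,-3,0,0,-1,1,0,0,-2.5,0,0,-1,1,0,0,0,0,0,-1,1,0,0,0,0,0,0,1],
)

```text
time_s: 10.38
tcp_pos: [549.1, 75.7, 254.8]
tool_rot: [0.805, 0.593, 0.0, -0.0]
ft_force: [-0.4, -1.5, 6.8]
gripper_width: 0.133
```

Run:
```python
from h import *
to([548.9,76,259],-1.648)
```

```text
t 10.38 tcp [549.1  75.7 254.8] yang(rad) -0.3014 z [ 1.0e-04  1.2e-03 -1.0e+00] F [-0.4 -1.5  6.8] T [-0.36  0.17  0.04] w 0.133 q [-0.53  0.35  0.39  1.85 -0.16  0.97 -0.37]
tool delta mm [ 0.3 -0.3 -4.2]
turn z deg 77.16
```

>>> send_rows(
  deltas=[0,0,0,0,0,-3,1,0,0,0,0,0,-3,1,0,0,0,0,0,-3,1,0,0,0,0,0,-3,1,0,0,0,0,0,0,1],
)

```text
time_s: 10.8
tcp_pos: [548.5, 75.4, 265.7]
tool_rot: [0.806, 0.593, -0.001, -0.001]
ft_force: [0.8, -0.2, -4.4]
gripper_width: 0.136
```

Run:
```python
from h import *
to([548.9,76,259],-1.648)
```

```text
t 10.8 tcp [548.5  75.4 265.7] yang(rad) -0.3023 z [-0.0018  0.     -1.    ] F [ 0.8 -0.2 -4.4] T [-0.08  0.08 -0.05] w 0.136 q [-0.53  0.34  0.39  1.84 -0.15  1.   -0.38]
tool delta mm [0.7 0.2 6.7]
turn z deg 77.1
```

>>> send_rows(
  deltas=[0,0,0,0,0,-10,1,0,0,0,0,0,-20,1,0,0,0,0,0,-20,1,0,0,0,0,0,-10,1,0,0,0,0,0,0,1],
)

```text
time_s: 11.22
tcp_pos: [549.9, 75.3, 328.3]
tool_rot: [0.806, 0.592, 0.002, 0.0]
ft_force: [-0.4, 0.1, -4.5]
gripper_width: 0.136
```

Run:
```python
from h import *
c=load('top0');im=c['pixels'].astype(int)
m=(im.min(2)>200).astype(np.uint8); m[:, :135]=0;m[:,195:]=0;m[:215]=0;m[285:]=0
cn=max(cv2.findContours(m,cv2.RETR_EXTERNAL,cv2.CHAIN_APPROX_NONE)[0],key=cv2.contourArea)[:,0]
Q=np.array([atz(c,u,v,18)[:2] for u,v in cn],np.float32); r=cv2.minAreaRect(Q); print('tray',r,cv2.minAreaRect(cn))
T=[*r[0],323]; 
to([r[0][0],r[0][1],326]); c=snap('scene','s3'); crop('s3',180,120,380,280,4,'c7')
```

```text
tray ((416.5853576660156, 304.29168701171875), (130.87290954589844, 150.59820556640625), 86.26844787597656) ((164.68316650390625, 250.6683349609375), (46.26922607421875, 54.130027770996094), 5.710593223571777)
t 11.22 tcp [549.9  75.3 328.3] yang(rad) -0.3025 z [ 0.0031  0.0014 -1.    ] F [-0.4  0.1 -4.5] T [-0.1   0.09  0.02] w 0.136 q [-0.55  0.27  0.41  1.76 -0.12  1.13 -0.41]
tool delta mm [ 178.8 -195.5    2.2]
```

View pics/c7.png

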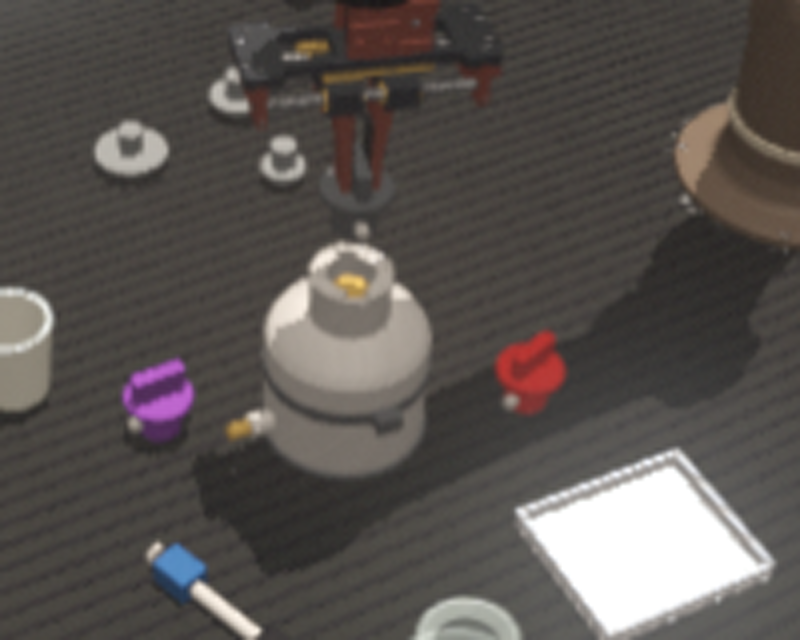

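>>> send_rows(
  deltas=[0,0,0,25.5,-28,0,1,0,0,0,25.5,-28,0,1,0,0,0,25.5,-28,5,1,0,0,0,25.5,-28,10,1,0,0,0,25.5,-28,20,1,0,0,0,25.5,-28,30,1,0,0,0,25.5,-28,30,1,0,0,0,0,0,38,1,0,0,0,0,0,35,1,0,0,0,0,0,15,1,0,0,0,0,0,0,1,0,0,0,0,0,0,1],
)

```text
time_s: 12.27
tcp_pos: [420.4, 293.4, 150.6]
tool_rot: [0.806, 0.592, -0.002, 0.0]
ft_force: [-0.3, 0.6, -3.5]
gripper_width: 0.134
```

Run:
```python
from h import *
to([416.6,304.3,125]); c=snap('scene','s4'); crop('s4',280,190,420,290,5,'c8')
```

```text
t 12.27 tcp [420.4 293.4 150.6] yang(rad) -0.3027 z [-0.0025 -0.0025 -1.    ] F [-0.3  0.6 -3.5] T [-0.07 -0.02 -0.04] w 0.134 q [-0.89  0.42  0.23  2.03 -0.14  0.71 -0.87]
tool delta mm [ 9.4 -6.8 25.6]
```

View pics/c8.png

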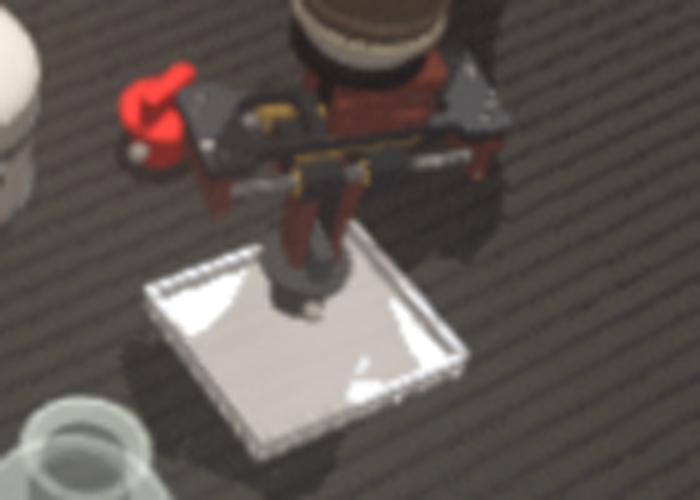

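>>> send_rows(
  deltas=[0,0,0,9.4,-6.8,8,1,0,0,0,0,0,8,1,0,0,0,0,0,7,1,0,0,0,0,0,0,1,0,0,0,0,0,1.5,1,0,0,0,0,0,0,1],
)

```text
time_s: 12.82
tcp_pos: [417.5, 304.8, 127.2]
tool_rot: [0.806, 0.592, -0.0, 0.0]
ft_force: [0.9, -1.2, -4.9]
gripper_width: 0.14
```

Run:
```python
from h import *
to([416.6,304.3,124])
```

```text
t 12.82 tcp [417.5 304.8 127.2] yang(rad) -0.3029 z [-1.e-04 -2.e-04 -1.e+00] F [ 0.9 -1.2 -4.9] T [-0.03  0.09  0.01] w 0.14 q [-0.89  0.46  0.21  2.03 -0.16  0.66 -0.88]
tool delta mm [-0.8 -0.7  3.2]
```

>>> send_rows(
  deltas=[0,0,0,0,0,1,1,0,0,0,0,0,1,1,0,0,0,0,0,0.8,1,0,0,0,0,0,0,1],
)

```text
time_s: 13.15
tcp_pos: [417.4, 305.0, 124.5]
tool_rot: [0.806, 0.592, -0.0, -0.0]
ft_force: [-0.2, -0.3, -4.6]
gripper_width: 0.137
```

>>> send_rows(
  deltas=[0,0,0,0,0,0.4,1,0,0,0,0,0,0,1],
)

```text
time_s: 13.32
tcp_pos: [417.5, 305.1, 124.2]
tool_rot: [0.806, 0.592, 0.0, -0.0]
ft_force: [-0.1, -0.9, -3.7]
gripper_width: 0.131
```

>>> send_rows(
  deltas=[0,0,0,0,0,0.7,1,0,0,0,0,0,0,1],
)

```text
time_s: 13.48
tcp_pos: [417.6, 305.1, 124.1]
tool_rot: [0.806, 0.592, 0.0, -0.0]
ft_force: [-1.7, -2.3, 4.9]
gripper_width: 0.139
```

>>> send_rows(
  deltas=[0,0,0,0,0,0.7,1,0,0,0,0,0,0,1],
)

```text
time_s: 13.65
tcp_pos: [417.6, 305.0, 124.1]
tool_rot: [0.806, 0.592, 0.0, -0.0]
ft_force: [-4.5, -3.6, 13.8]
gripper_width: 0.136
```

>>> send_rows(
  deltas=[0,0,0,0,0,-1.2,1,0,0,0,0,0,0,0,0,0,0,0,0,0,0,0,0,0,0,0,0,0,0,0,0,0,0,0,0,0,0,0,0,0,0,0,0,0,0,0,0,0,0],
)

```text
time_s: 14.23
tcp_pos: [417.4, 305.1, 123.9]
tool_rot: [0.806, 0.592, -0.0, 0.0]
ft_force: [0.0, -0.9, 0.3]
gripper_width: 0.49
```

Run:
```python
from h import *
st(); c=snap('scene','s5'); crop('s5',280,190,420,290,5,'c9')
```

```text
t 14.23 tcp [417.4 305.1 123.9] yang(rad) -0.3026 z [ 0. -0. -1.] F [ 0.  -0.9  0.3] T [-0.06  0.05  0.04] w 0.49 q [-0.89  0.47  0.21  2.03 -0.16  0.66 -0.88]
```

View pics/c9.png

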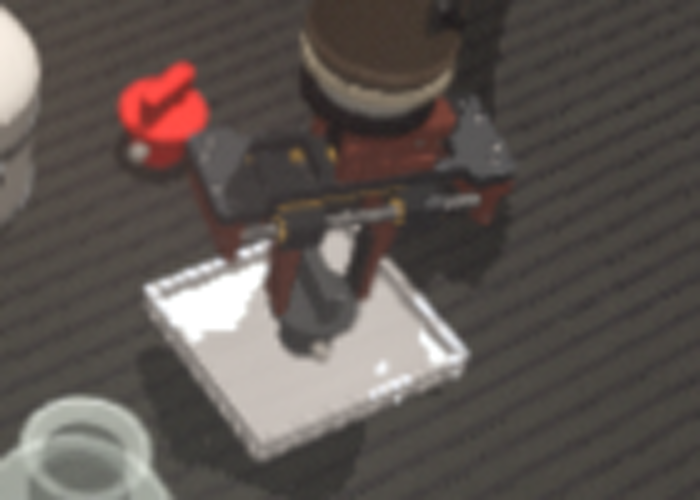

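>>> send_rows(
  deltas=[0,0,0,0,0,-8,0,0,0,0,0,0,-20,0,0,0,0,0,0,-35,-1,0,0,0,0,0,-40,-1,0,0,0,-20,7,-30,-1,0,0,0,-36,11.8,-30,-1,0,0,0,-36,11.8,-20,-1,0,0,0,-36,11.8,0,-1,0,0,0,-36,11.8,0,-1,0,0,0,-36,11.8,0,-1,0,0,0,-36,11.8,0,-1,0,0,0,-36,11.8,0,-1],
)

```text
time_s: 15.28
tcp_pos: [421.3, 23.1, 303.0]
tool_rot: [0.806, 0.592, 0.001, -0.0]
ft_force: [0.9, -0.6, 0.0]
gripper_width: 1.0
```

>>> send_rows(
  deltas=[0,0,0,-36,11.8,0,-1,0,0,0,-36,11.8,0,-1,0,0,0,-36,11.8,0,-1,0,0,0,-36,11.8,0,-1,0,0,0,-36,11.8,0,-1,0,0,0,-36,11.8,0,-1,0,0,0,-36,11.8,0,-1,0,0,0,0,0,0,-1,0,0,0,0,0,0,-1],
)

```text
time_s: 16.03
tcp_pos: [424.8, -242.4, 302.6]
tool_rot: [0.807, 0.59, -0.0, 0.0]
ft_force: [0.3, 1.3, 0.4]
gripper_width: 0.999
```

Run:
```python
from h import *
to([427,-341,300]); snap('wrist','w3'); snap('top','t3'); crop('t3',120,200,220,290,7,'c10')
```

```text
t 16.03 tcp [ 424.8 -242.4  302.6] yang(rad) -0.3076 z [-1.e-04 -7.e-04 -1.e+00] F [0.3 1.3 0.4] T [-0.06  0.07  0.  ] w 0.999 q [-0.21  0.2   0.73  1.95 -0.15  1.04  0.29]
tool delta mm [-93.3  32.    2.7]
```

View pics/w3.png

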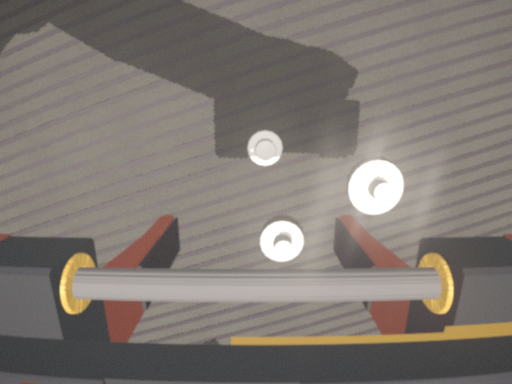

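View pics/c10.png

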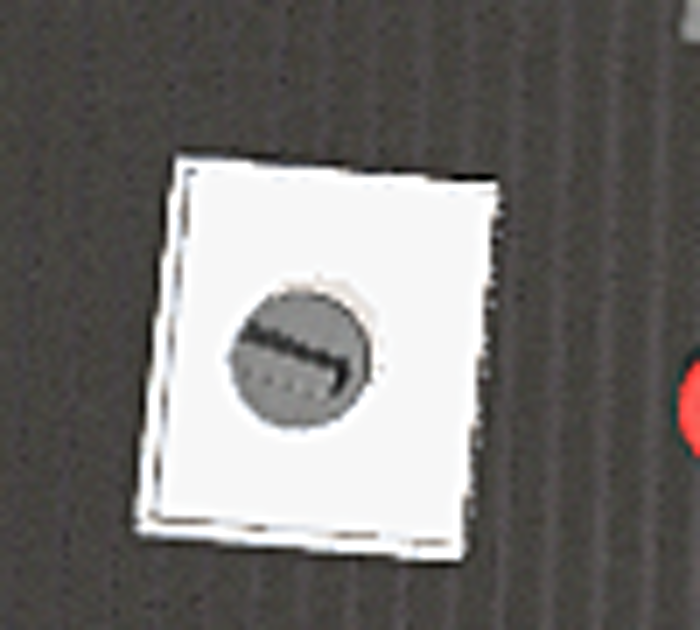

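Cap is upright in the tray (disc at about pixel 163,251 in the top view). The wrist view shows three covers: small at (265,149), large at (376,187) and middle at (282,241). The middle one is meant, because its flange is between the other two and should measure 56 mm. I'll check that and crop.

Run:
```python
from h import *
c=load('w3');P=cloud(c)
for nm,(x,y) in dict(big=(557.5,-307.5),mid=(427,-341),small=(440.5,-220.5)).items():
    near=np.hypot(P[...,0]-x,P[...,1]-y)<45
    for lo,hi in [(14,22),(37,48)]:
        Q=P[near&(P[...,2]>lo)&(P[...,2]<hi)]
        (a,r)=cv2.minEnclosingCircle(Q[:,:2].astype(np.float32)); print(nm,lo,len(Q),Q[:,2].mean().round(1),np.round(a,1),round(2*r,1))
crop('w3',230,120,420,270,4,'c11')
t=load('t3');P=cloud(t); near=np.hypot(P[...,0]-417,P[...,1]-305)<40
Q=P[near&(P[...,2]>36)&(P[...,2]<50)]; print('cap disc',Q.mean(0),cv2.minEnclosingCircle(Q[:,:2].astype(np.float32)))
Q=P[near&(P[...,2]>58)]; print('bar',len(Q),Q.mean(0),Q[:,2].std())
```

```text
big 14 1930 17.5 [ 558.2 -307.5] 70.2
big 37 318 41.1 [ 558.  -307.7] 24.5
mid 14 1003 17.4 [ 426.9 -340.4] 56.5
mid 37 291 41.3 [ 427.3 -339.9] 23.6
small 14 584 17.7 [ 441.4 -220.3] 41.6
small 37 351 41.6 [ 441.2 -220.4] 23.7
cap disc [416.48085988 303.29764751  41.28035279] ((415.6791687011719, 306.01800537109375), 28.32799530029297)
bar 84 [416.04498574 304.9800683   64.7415118 ] 2.483574488952714
```

View pics/c11.png

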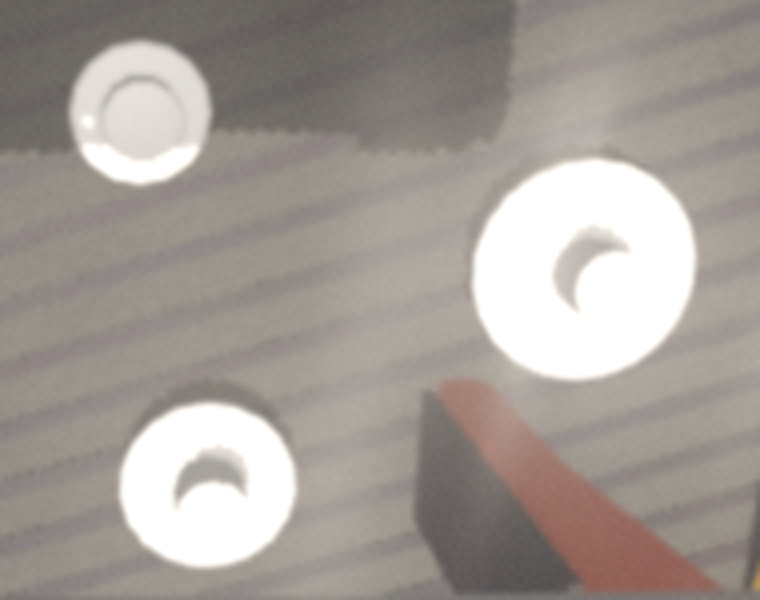

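>>> send_rows(
  deltas=[0,0,0,-31,10.6,0,-1,0,0,0,-31,10.6,20,-1,0,0,0,-31,10.6,30,-1,0,0,0,0,0,40,-1,0,0,0,0,0,40,-1,0,0,0,0,0,25,-1,0,0,0,0,0,0,-1,0,0,0,0,0,0,-1],
)

```text
time_s: 16.8
tcp_pos: [428.2, -335.0, 148.8]
tool_rot: [0.805, 0.593, -0.0, -0.001]
ft_force: [-0.1, 0.1, 0.6]
gripper_width: 1.0
```

Run:
```python
from h import *
to([427.1,-340.2,101])
```

```text
t 16.8 tcp [ 428.2 -335.   148.8] yang(rad) -0.301 z [-0.0021  0.0017 -1.    ] F [-0.1  0.1  0.6] T [-0.08  0.05  0.04] w 1.0 q [ 0.1   0.53  0.63  1.97 -0.44  0.78  0.68]
tool delta mm [-5.4  0.6 47.8]
```

>>> send_rows(
  deltas=[0,0,0,-5.4,0.6,16,-1,0,0,0,0,0,16,-1,0,0,0,0,0,14,-1,0,0,0,0,0,0,-1,0,0,0,0,0,0,-1],
)

```text
time_s: 17.22
tcp_pos: [428.2, -341.6, 104.9]
tool_rot: [0.805, 0.593, 0.001, 0.001]
ft_force: [-0.2, -0.0, 0.2]
gripper_width: 1.007
```

Run:
```python
from h import *
to([427.1,-340.2,101])
```

```text
t 17.22 tcp [ 428.2 -341.6  104.9] yang(rad) -0.3015 z [ 1.9e-03 -5.0e-04 -1.0e+00] F [-0.2 -0.   0.2] T [-0.08  0.07  0.02] w 1.007 q [ 0.16  0.6   0.57  1.99 -0.5   0.7   0.74]
tool delta mm [ 1.  -1.5  3.9]
```

>>> send_rows(
  deltas=[0,0,0,1,-1.5,3.6,-1,0,0,0,0,0,0,1,0,0,0,0,0,0,1,0,0,0,0,0,0,1,0,0,0,0,0,0,1,0,0,0,0,0,0,1,0,0,0,0,0,0,1,0,0,0,0,0,0,1,0,0,0,0,0,0,1,0,0,0,0,0,0,1,0,0,0,0,0,0,1,0,0,0,0,0,0,1],
  grip_force=25,
)

```text
time_s: 18.22
tcp_pos: [426.0, -340.4, 99.5]
tool_rot: [0.806, 0.592, 0.0, 0.0]
ft_force: [-0.1, 0.1, -0.6]
gripper_width: 0.265
```

Run:
```python
from h import *
to([427.1,-340.2,101])
```

```text
t 18.22 tcp [ 426.  -340.4   99.5] yang(rad) -0.3026 z [ 1.e-04 -1.e-04 -1.e+00] F [-0.1  0.1 -0.6] T [-0.08  0.   -0.02] w 0.265 q [ 0.16  0.6   0.57  1.99 -0.5   0.69  0.75]
tool delta mm [ 0.5  1.  -1.5]
```

>>> send_rows(
  deltas=[0,0,0,0,0,-10,1,0,0,0,0,0,-25,1,0,0,0,0,0,-35,1,0,0,0,0,0,-40,1,0,0,0,0,0,-40,1,0,0,0,15,0,-35,1,0,0,0,35,-0.5,-15,1,0,0,0,36,-0.5,0,1,0,0,0,36,-0.5,0,1,0,0,0,36,-0.5,0,1,0,0,0,36,-0.5,0,1,0,0,0,36,-0.5,0,1],
)

```text
time_s: 19.22
tcp_pos: [491.4, -118.4, 300.3]
tool_rot: [0.806, 0.592, 0.0, 0.0]
ft_force: [0.3, -0.7, -1.1]
gripper_width: 0.266
```

>>> send_rows(
  deltas=[0,0,0,36,-0.5,0,1,0,0,0,36,-0.5,0,1,0,0,0,36,-0.5,0,1,0,0,0,36,-0.5,0,1,0,0,0,36,-0.5,0,1,0,0,0,0,0,0,1,0,0,0,0,0,0,1],
)

```text
time_s: 19.8
tcp_pos: [542.8, 54.8, 299.6]
tool_rot: [0.804, 0.594, -0.0, -0.0]
ft_force: [-0.1, -0.5, 0.1]
gripper_width: 0.267
```

Run:
```python
from h import *
to([549.1,75.7,300]); snap('wrist','w4')
```

```text
t 19.8 tcp [542.8  54.8 299.6] yang(rad) -0.2985 z [-6.e-04 -3.e-04 -1.e+00] F [-0.1 -0.5  0.1] T [-0.1   0.03  0.06] w 0.267 q [-0.68  0.31  0.61  1.83 -0.2   1.07 -0.29]
tool delta mm [21.8 -0.1 -0.4]
```

View pics/w4.png

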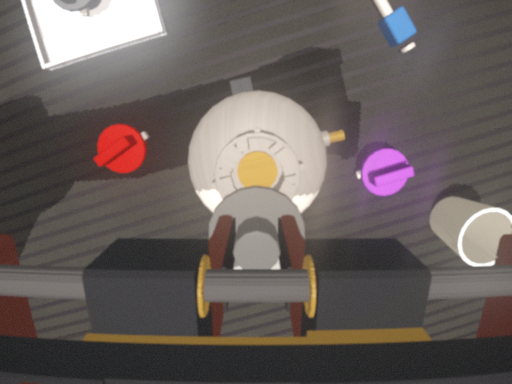

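Run:
```python
from h import *
crop('w4',185,85,335,245,5,'c12')
c=load('w4');P=cloud(c)
near=np.hypot(P[...,0]-549,P[...,1]-75.8)<36
Q=P[near&(P[...,2]>157)&(P[...,2]<163)]; print('rim',len(Q),Q[:,2].mean(),cv2.minEnclosingCircle(Q[:,:2].astype(np.float32)))
near=np.hypot(P[...,0]-543,P[...,1]-55)<36
Q=P[near&(P[...,2]>213)&(P[...,2]<222)]; print('flange',len(Q),Q[:,2].mean(),cv2.minEnclosingCircle(Q[:,:2].astype(np.float32)))
Q=P[near&(P[...,2]>237)&(P[...,2]<247)]; print('knob',len(Q),Q[:,2].mean())
```

```text
rim 2323 159.6470842083704 ((548.802978515625, 75.45367431640625), 34.831214904785156)
flange 2561 217.75421597954562 ((542.7943115234375, 56.62282180786133), 27.783004760742188)
knob 2042 241.55620045320902
```

View pics/c12.png

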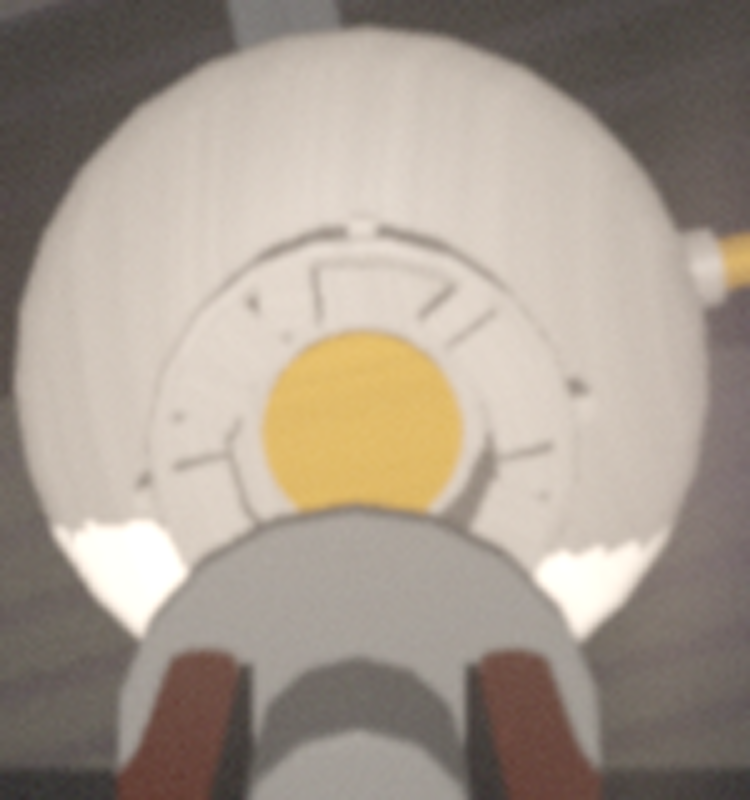

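Run:
```python
from h import *
from scipy.optimize import least_squares
c=load('w4')
def fit(pts,z,r=None):
    X=np.array([atz(c,185+u/5,85+v/5,z)[:2] for u,v in pts])
    f=(lambda p:np.hypot(X[:,0]-p[0],X[:,1]-p[1])-r) if r else (lambda p:np.hypot(X[:,0]-p[0],X[:,1]-p[1])-p[2])
    s=least_squares(f,[*X.mean(0)]+([] if r else [30])); return s.x.round(2),np.abs(s.fun).max().round(2)
F=[(365,505),(270,530),(200,572),(150,630),(122,700),(460,528),(530,568),(575,620),(598,690)]
print(fit(F,217.8,28),fit(F,217.8))
N=[(152,440),(165,375),(192,318),(235,275),(300,247),(425,245),(490,280),(540,335),(568,410),(573,440)]
print(fit(N,160,32),fit(N,160))
# bore top edge (z=160) radius 19: visible left & right inner ledge corners
P=cloud(c); near=np.hypot(P[...,0]-549,P[...,1]-75.7)<36
m=near&(P[...,2]>157)&(P[...,2]<163); Q=P[m][:,:2]
d=np.hypot(*(Q-[549,75.7]).T); a=np.arctan2(*(Q-[549,75.7]).T[::-1])
o=[];
for k in range(-18,18):
    s=(a>=k*np.pi/18)&(a<(k+1)*np.pi/18)
    if s.sum()>20: o.append((k*10+5,d[s].min().round(1),np.percentile(d[s],97).round(1)))
print(o)
```

```text
(array([542.58,  54.14]), np.float64(0.7)) (array([542.76,  54.76,  27.5 ]), np.float64(0.42))
(array([548.66,  74.89]), np.float64(1.3)) (array([549.25,  76.57,  30.7 ]), np.float64(0.31))
[(-175, np.float64(19.0), np.float64(31.2)), (-165, np.float64(19.1), np.float64(31.3)), (-45, np.float64(18.9), np.float64(31.4)), (-35, np.float64(18.9), np.float64(31.3)), (-25, np.float64(19.4), np.float64(31.5)), (-15, np.float64(19.6), np.float64(31.4)), (-5, np.float64(19.1), np.float64(34.1)), (5, np.float64(18.9), np.float64(31.1)), (15, np.float64(19.0), np.float64(31.3)), (25, np.float64(18.9), np.float64(31.1)), (35, np.float64(19.4), np.float64(31.5)), (45, np.float64(19.8), np.float64(31.3)), (55, np.float64(27.6), np.float64(31.4)), (65, np.float64(27.8), np.float64(31.4)), (75, np.float64(27.5), np.float64(34.5)), (85, np.float64(25.8), np.float64(31.6)), (95, np.float64(19.5), np.float64(31.2)), (105, np.float64(19.4), np.float64(31.4)), (115, np.float64(19.1), np.float64(31.3)), (125, np.float64(19.3), np.float64(31.4)), (135, np.float64(19.1), np.float64(31.3)), (145, np.float64(19.1), np.float64(31.3)), (155, np.float64(19.5), np.float64(31.3)), (165, np.float64(19.5), np.float64(31.2)), (175, np.float64(19.2), np.float64(34.2))]
```

>>> send_rows(
  deltas=[0,0,0,11,0,0,1,0,0,0,10.8,-0.1,10,1,0,0,0,0,0,14,1,0,0,0,0,0,9,1,0,0,0,0,0,0,1,0,0,0,0,0,0,1],
)

```text
time_s: 20.35
tcp_pos: [549.0, 73.0, 265.9]
tool_rot: [0.806, 0.592, -0.001, -0.0]
ft_force: [0.1, 0.4, -0.0]
gripper_width: 0.265
```

Run:
```python
from h import *
to([549.0,75.7,264])
```

```text
t 20.35 tcp [549.   73.  265.9] yang(rad) -0.3036 z [-1.4e-03 -7.0e-04 -1.0e+00] F [ 0.1  0.4 -0. ] T [-0.03  0.1   0.  ] w 0.265 q [-0.68  0.36  0.59  1.84 -0.23  1.01 -0.29]
tool delta mm [ 2.5 -0.8  1.9]
```

>>> send_rows(
  deltas=[0,0,0,2.5,-0.8,1.5,1,0,0,0,0,0,0,1,0,0,0,0,0,0,1],
)

```text
time_s: 20.6
tcp_pos: [549.5, 76.2, 265.4]
tool_rot: [0.806, 0.592, 0.0, 0.0]
ft_force: [-1.0, 0.3, -0.9]
gripper_width: 0.267
```

Run:
```python
from h import *
to([549.0,75.7,264])
```

```text
t 20.6 tcp [549.5  76.2 265.4] yang(rad) -0.3027 z [ 7.e-04  4.e-04 -1.e+00] F [-1.   0.3 -0.9] T [-0.06  0.11 -0.02] w 0.267 q [-0.68  0.36  0.59  1.84 -0.24  1.01 -0.3 ]
tool delta mm [-0.6 -0.3  1.4]
```

>>> send_rows(
  deltas=[0,0,0,-0.5,-0.3,2,1,0,0,0,0,0,2,1,0,0,0,0,0,2,1,0,0,0,0,0,2,1,0,0,0,0,0,1.5,1,0,0,0,0,0,0,1],
)

```text
time_s: 21.1
tcp_pos: [548.7, 75.7, 255.1]
tool_rot: [0.806, 0.592, -0.0, -0.0]
ft_force: [0.3, -0.3, -1.4]
gripper_width: 0.27
```

Run:
```python
from h import *
to([549.0,75.7,256])
```

```text
t 21.1 tcp [548.7  75.7 255.1] yang(rad) -0.3026 z [-6.e-04 -2.e-04 -1.e+00] F [ 0.3 -0.3 -1.4] T [-0.01  0.12  0.04] w 0.27 q [-0.68  0.37  0.59  1.86 -0.24  0.98 -0.29]
tool delta mm [ 0.1  0.3 -0.9]
```

No contact force with the plug 4 mm inside the bore, so I'll continue down to the seat.

>>> send_rows(
  deltas=[0,0,0,0,0,2,1,0,0,0,0,0,2,1,0,0,0,0,0,2,1,0,0,0,0,0,1,1,0,0,0,0,0,0,1,0,0,0,0,0,0,1],
)

```text
time_s: 21.6
tcp_pos: [548.8, 75.7, 248.4]
tool_rot: [0.806, 0.592, -0.0, -0.0]
ft_force: [-0.2, -0.1, 0.1]
gripper_width: 0.269
```

>>> send_rows(
  deltas=[0,0,0,0,0,0.7,1,0,0,0,0,0,0.4,1,0,0,0,0,0,0,1],
)

```text
time_s: 21.85
tcp_pos: [548.9, 75.7, 247.5]
tool_rot: [0.806, 0.592, 0.0, 0.0]
ft_force: [0.5, 0.8, 0.4]
gripper_width: 0.271
```

>>> send_rows(
  deltas=[0,0,0,0,0,0.6,1,0,0,0,0,0,0.5,1,0,0,0,0,0,0,1],
)

```text
time_s: 22.1
tcp_pos: [549.1, 75.7, 247.4]
tool_rot: [0.806, 0.592, 0.001, -0.0]
ft_force: [-3.1, -1.0, 9.4]
gripper_width: 0.268
```

Seated at 247.4 mm, as predicted, with 9 N upward. I'll ease off, release and retreat.

>>> send_rows(
  deltas=[0,0,0,0,0,-0.8,1,0,0,0,0,0,0,0.2,0,0,0,0,0,0,0.2,0,0,0,0,0,0,0.2,0,0,0,0,0,0,0,0,0,0,0,0,0,-0.2,0,0,0,0,0,0,-0.2,0,0,0,0,0,0,-0.2],
)

```text
time_s: 22.77
tcp_pos: [548.8, 75.7, 247.1]
tool_rot: [0.806, 0.592, -0.0, -0.0]
ft_force: [-0.6, -0.3, 0.2]
gripper_width: 0.597
```

>>> send_rows(
  deltas=[0,0,0,0,0,-6,-0.2,0,0,0,0,0,-12,-0.2,0,0,0,0,0,-25,-0.2,0,0,0,0,0,-30,-0.2,0,0,0,-30,0,-20,-0.2,0,0,0,-35,0,0,-0.2,0,0,0,-35,0,0,-0.2,0,0,0,-30,0,0,-0.2,0,0,0,0,0,0,-0.2],
)

```text
time_s: 23.52
tcp_pos: [508.3, -55.0, 342.1]
tool_rot: [0.808, 0.589, 0.001, 0.001]
ft_force: [0.1, 0.1, -0.2]
gripper_width: 0.597
```

Run:
```python
from h import *
st(); 
for n in ['wrist','top','scene']: snap(n,n[0]+'9')
crop('s9',180,120,400,300,3,'c13'); crop('w9',100,0,420,240,2,'c14')
for n in ['w9','t9']:
    P=cloud(load(n))
    for nm,x,y,lo,hi in [('flange',549,75.7,163,170),('knob',549,75.7,186,195),('small',441,-220,14,22),('big',558,-307.5,14,22),('cap disc',416.5,305,36,50)]:
        Q=P[(np.hypot(P[...,0]-x,P[...,1]-y)<40)&(P[...,2]>lo)&(P[...,2]<hi)]
        if len(Q)<10: continue
        A=np.c_[Q[:,:2]-[x,y],np.ones(len(Q))]; k=np.linalg.lstsq(A,Q[:,2],rcond=None)[0]
        a,r=cv2.minEnclosingCircle(Q[:,:2].astype(np.float32)); print(n,nm,len(Q),'z',k[2].round(1),'tilt deg',np.degrees(k[:2]).round(1),np.round(a,1),round(r,1))
```

```text
t 23.52 tcp [508.3 -55.  342.1] yang(rad) -0.3109 z [ 1.9e-03 -8.0e-04 -1.0e+00] F [ 0.1  0.1 -0.2] T [-0.07  0.06  0.02] w 0.597 q [-0.57  0.2   0.69  1.85 -0.14  1.14 -0.14]
w9 flange 2522 z 165.7 tilt deg [-0.1  0.2] [547.7  75.2] 28.0
w9 knob 855 z 189.6 tilt deg [0.5 1.2] [547.7  75.7] 12.1
w9 big 204 z 17.9 tilt deg [ 1.2 -0.5] [ 536.  -309.8] 26.1
t9 flange 315 z 165.8 tilt deg [ 0.2 -0.4] [547.8  77.8] 29.7
t9 knob 80 z 189.5 tilt deg [0.4 2. ] [548.  76.] 11.7
t9 cap disc 241 z 41.7 tilt deg [-0.   0.5] [415.9 306.1] 28.2
```

View pics/c13.png

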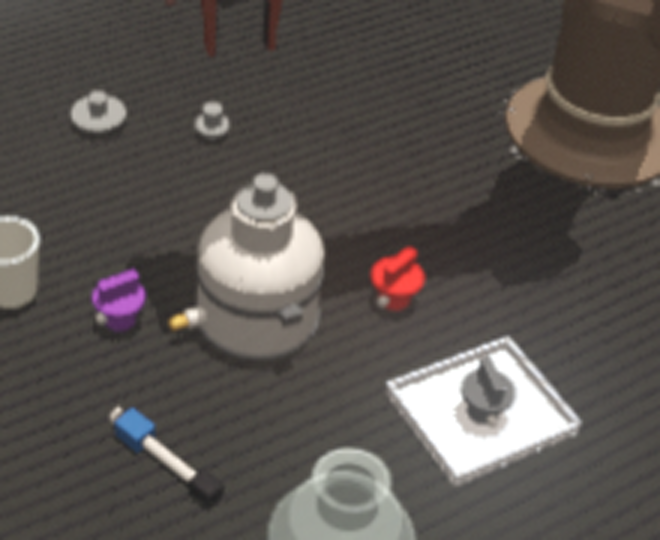

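View pics/c14.png

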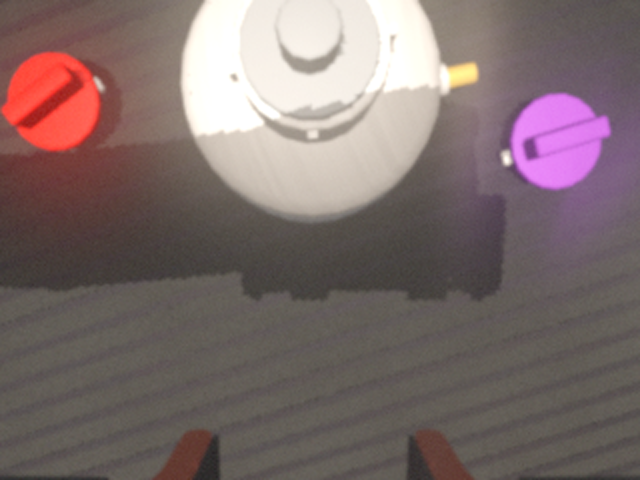

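The cover is flat: its flange top is at 165.7 mm (166 expected) and the tilt is about 0. The cap stands upright in the tray and the gripper is clear of everything.

Run:
```python
from h import *
s,_=st(); print(abs(s['qvel']).max()); print(ctrl.sign_off())
```

```text
t 23.67 tcp [510.4 -48.1 341. ] yang(rad) -0.3031 z [ 0.0013  0.001  -1.    ] F [-0.6  0.3 -0.5] T [-0.03  0.05 -0.01] w 0.6 q [-0.58  0.2   0.68  1.85 -0.14  1.14 -0.15]
0.019766990845371323
the job is handed in; nothing more can be done
None
```

I opened the vessel in the order asked, and the middle cover now closes its neck. I handed the job in at 23.7 s; the sign-off gives no verdict.

- **Opening:** I turned the cap anticlockwise without pressing it, to the first stop at about 0.53 rad. After about 1.5 s there to vent, I pressed it about 7 mm down, at roughly 10 N. It passed the stop and came free at about 1.36 rad, and I lifted it off.
- **Cap:** It stands upright near the middle of the tray. Its disc measures 41.7 mm above the bench (41.5 expected), with about half a degree of tilt.
- **Cover:** I chose the middle one because its flange measured 56.5 mm. The plug went in with no side force and seated at the predicted height. After release, the flange top is at 165.7 mm (166 expected), flat to within 0.5 degrees.
- **Other objects:** In the last pictures the other two covers, the cup, the clamp and the bottle look undisturbed. I judged that by eye and did not re-measure their positions.
- **Small disagreements:** The cover's centre reads about 1 mm off the neck axis, which is within the bore clearance and the camera calibration. The top camera puts it about 2 mm off in y, from far fewer points.

The gripper was open and clear of everything, and the highest force reading after any move was about 14 N.

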